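# Feel along the gold seam of a mended celadon plaque

### The job

Check the mend on the round celadon plaque: with the fingers pointing down, touch the gold seam at its white dot and run the fingertips along it with light pressure, following its bends, so that every part of it is felt in order up to the red dot; then take the hand away, clear of everything. Touch the plaque only along the seam, never press its sprung platform down to the stop, and do not shift, grasp or lift the plaque or disturb the small pieces standing on it and around it.

Things in the scene. Friction and masses are not known exactly. Their poses are not given: they have to be found in the camera images.
- platform (a joint): Spring travel of the round inspection platform under the plaque, in m: 0 is its raised rest, growing as it is pressed straight down, 0.016 is its bottom stop. It starts to give at about 2 N of push and then takes about 0.7 N more for each mm (about 5.5 N at 5 mm, 13 N at the stop); it rises again when let go.
- platform_top (a point): Centre of the top face of the platform, a black rubber disc 200 mm across and 12 mm thick on a fixed grey steel stand; 68 mm above the table at rest. The plaque lies loose on it.
- plaque: Loose flat round celadon-green plaque, 230 mm across, 9 mm thick, about 0.9 kg, lying flat on the platform at any yaw, its top face 77 mm above the table. Origin at the centre of its underside, z up. A thin gold seam winds across its top in an S, in this order, as x, y in mm in the plaque's frame: -85.0, 0.0; -59.2, -24.5; -25.8, -24.5; 0.0, 0.0; 25.8, 24.5; 59.2, 24.5; 85.0, -0.0.
- plaque_mid (a point): Centre of the plaque's top face.
- seam0 (a point): On the plaque's top face: the start of the gold seam, marked by a white dot 18 mm across; the seam is a gold line 6 mm wide standing under 2 mm proud, with no step to feel for; the points are equally spaced about 35 mm along it and the seam runs smoothly through them.
- seam1 (a point): On the plaque's top face: point 1 of 6 along the gold seam from the white dot.
- seam2 (a point): On the plaque's top face: point 2 of 6 along the gold seam from the white dot.
- seam3 (a point): On the plaque's top face: point 3 of 6 along the gold seam from the white dot.
- seam4 (a point): On the plaque's top face: point 4 of 6 along the gold seam from the white dot.
- seam5 (a point): On the plaque's top face: point 5 of 6 along the gold seam from the white dot.
- seam6 (a point): On the plaque's top face: the end of the gold seam, marked by a red dot 18 mm across.
- cup: Small dark celadon cup, 54 mm across the rim, 42 mm high, standing loose on the plaque beside the seam. Origin at the centre of its underside. To be left alone.
- jar_lid: Small pale celadon jar lid with a knob, 44 mm across, 25 mm high, lying loose on the plaque on the other side of the seam. Origin at the centre of its underside. To be left alone.
- jar: Small round celadon jar, 88 mm across, 90 mm high, standing loose on the table, left. Origin at the centre of its underside. To be left alone.
- brush: Flat brush, wooden handle, about 200 mm long, lying loose on the table, right. Origin at the centre of its underside. To be left alone.
- test_tile: Dark green glaze test tile, 50 x 70 x 9 mm, lying loose on the table, right. Origin at the centre of its underside. To be left alone.
- glaze_pot: Clay-coloured glaze pot with a black cap, 60 mm across, 85 mm high, standing loose on the table, left. Origin at the centre of its underside. To be left alone.
- kiln_ring: Terracotta kiln ring, 70 mm across, 20 mm high, lying loose on the table, left. Origin at the centre of its underside. To be left alone.
Things that resemble listed ones, but are neither listed nor needed, are in the scene too. Leave any blue or purple look-alike of the part that bears platform alone.

How it is judged:
On the way, in this order (a step that is already met when the one before it is completed fails the run):
1. the fingertips touch the seam at the white dot (horizontal distance between the grasp point and seam0 below 0.015 m and contact force between the fingers and plaque above 0.3 N), for 0.05 s.
2. the fingertips touch the seam at point 1 along it (horizontal distance between the grasp point and seam1 below 0.015 m and contact force between the fingers and plaque above 0.3 N), for 0.05 s.
3. the fingertips touch the seam at point 2 along it (horizontal distance between the grasp point and seam2 below 0.015 m and contact force between the fingers and plaque above 0.3 N), for 0.05 s.
4. the fingertips touch the seam at point 3 along it (horizontal distance between the grasp point and seam3 below 0.015 m and contact force between the fingers and plaque above 0.3 N), for 0.05 s.
5. the fingertips touch the seam at point 4 along it (horizontal distance between the grasp point and seam4 below 0.015 m and contact force between the fingers and plaque above 0.3 N), for 0.05 s.
6. the fingertips touch the seam at point 5 along it (horizontal distance between the grasp point and seam5 below 0.015 m and contact force between the fingers and plaque above 0.3 N), for 0.05 s.
7. the fingertips touch the seam at the red dot (horizontal distance between the grasp point and seam6 below 0.015 m and contact force between the fingers and plaque above 0.3 N), for 0.05 s.
At the end, for the whole second after the job is handed in: All seven seam points were touched in order (within 15 mm, over 0.3 N); the platform is within 3 mm of its rest, the plaque flat, still and within 12 mm of the platform's centre; nothing else displaced over 15 mm (30 mm for the cup and lid on the plaque) or tipped (value of joint platform below 0.003 m and not (horizontal distance between plaque and platform_top above 0.012 m) and not (z of plaque in the frame of platform_top above 0.008 m) and angle between plaque's own z axis and vertical below 0.05 rad and linear speed of plaque below 0.02 m/s and not (distance of cup from where it was at the start of the episode above 0.03 m) and not (angle between cup's own z axis and vertical above 0.3 rad) and not (distance of jar_lid from where it was at the start of the episode above 0.03 m) and not (angle between jar_lid's own z axis and vertical above 0.3 rad) and not (distance of jar from where it was at the start of the episode above 0.015 m) and not (angle between jar's own z axis and vertical above 0.3 rad) and not (distance of brush from where it was at the start of the episode above 0.015 m) and not (distance of test_tile from where it was at the start of the episode above 0.015 m) and not (angle between test_tile's own z axis and vertical above 0.3 rad) and not (distance of glaze_pot from where it was at the start of the episode above 0.015 m) and not (angle between glaze_pot's own z axis and vertical above 0.3 rad) and not (distance of kiln_ring from where it was at the start of the episode above 0.015 m) and not (angle between kiln_ring's own z axis and vertical above 0.3 rad)).
It fails at once if the plaque is pressed down to the platform's stop, or pressed with more than 20 N (value of joint platform above 0.0145 m or contact force between the fingers and plaque above 20 N).
It fails at once if the plaque is touched away from the seam (the fingers more than 30 mm from every seam point) (contact force between the fingers and plaque above 0.5 N and horizontal distance between the grasp point and seam0 above 0.03 m and horizontal distance between the grasp point and seam1 above 0.03 m and horizontal distance between the grasp point and seam2 above 0.03 m and horizontal distance between the grasp point and seam3 above 0.03 m and horizontal distance between the grasp point and seam4 above 0.03 m and horizontal distance between the grasp point and seam5 above 0.03 m and horizontal distance between the grasp point and seam6 above 0.03 m).
It fails at once if the plaque is shifted more than 12 mm on its platform, lifted or tipped (horizontal distance between plaque and platform_top above 0.012 m or z of plaque in the frame of platform_top above 0.008 m or angle between plaque's own z axis and vertical above 0.1 rad).
It fails at once if a bystander is moved, lifted or tipped (distance of any of cup, jar_lid from where it was at the start of the episode above 0.03 m or angle between any of cup, jar_lid, jar, test_tile, glaze_pot, kiln_ring's own z axis and vertical above 0.3 rad or distance of any of jar, brush, test_tile, glaze_pot, kiln_ring from where it was at the start of the episode above 0.015 m).
It also fails if it takes over 45 s, if anything falls off the work surface, if the arm or the gripper's body presses on something with over 40 N, if the wrist force passes 120 N, or if a joint passes its speed limit or range.

### The arm

A 6-joint arm with a two-finger parallel gripper is mounted at the origin on the work surface. World frame = base frame: x ahead of the robot, y to its left, z up, the work surface at z = 0. Lengths are in m, angles in rad, forces in N, time in s.
With the tool pointing down it reaches from about 0.4 to 0.825 m from the base axis. Payload 7 kg.
Tool frame: the origin (TCP) lies at the very end of the fingers, on their centre line; the grasp point (between the pads) lies 19 mm behind it; z points along the fingers, x is the direction in which the jaws open and shut, and the axes are right-handed (so a half turn about z gives the same grasp; the last joint's range is limited). The gripper opens to 88 mm and grips with 3 to 60 N. Pads are 19 mm wide; open, the fingers measure 130 mm over their backs; the gripper's body (78 mm by 193 mm) begins 47 mm behind the grasp point.
Start: joints at [1.51, 0.359, 0.012, 0, -1.224, -0.288], TCP at [0.231, 0.634, 0.227] pointing down, gripper open.
Joint ranges: [-3.07, 3.07], [-1.43, 2.12], [-1.02, 1.25], [-3.03, 1.67], [-3.05, -0], [-3.03, 3.03]. Speed limits (rad/s): [2.39, 2.39, 3.01, 3.14, 3.14, 3.14].

### API

Orientations are given as [roll, pitch, yaw] about the fixed x, y, z axes, in that order (R = Rz(yaw) Ry(pitch) Rx(roll)).
In Python, from station import telemetry, grab_frame, arm, regions_of, pinpoint gives the robot as it stands. The module is installed in compiled form; this text tells all that it offers.
- The arm moves only by the shell command python3 -m inch 'ROWS' [FORCE]. ROWS is text: rows parted by semicolons, each of 7 numbers parted by spaces: the opening, from 0 (shut) to 1 (fully open), then the shift along the world's x, y, z in cm, then the turn, a rotation vector about the world's x, y, z in degrees. A call has 1 to 12 rows; each row is the pose to reach, as a shift and turn from the pose measured when the call began; what a row does not reach only later rows make up. A row lasts 1/8 s, in which the tool goes at most 62.5 mm and 10.7 degrees, less where a joint would pass 70% of its speed; a pose out of reach is approached as far as the arm can. A call with a gripper value outside its range is refused whole. The fingers move at their own pace and stop on an object; FORCE is the grip in N (left out, the last holds). Time passes only in rows, so rows that repeat a pose let the fingers close. It gives the time, the measured TCP pose, the force and the opening at its end, in the units of the state.
- telemetry.get_state(): the state, without advancing time (a new reading comes with each control period).
- grab_frame(name): name is "side" or "top"; returns a dict with "pixels" (400x640x3 uint8, red, green, blue), "fx", "fy", "cx", "cy" (pixels), "R" (3x3) and "t" (3): a world point X has camera coordinates R X + t. Camera axes: x right, y down, z forward; pixel columns grow to the right and rows downward; lengths in m; the calibration is good to about 2 mm. A picture is of the moment at which its call begins. There is no depth.
- arm.job_done(): hands the job in, once; it reports no verdict.
Trained networks look in the newest picture that a camera, given by its name, has taken for a name from the list of things; names that differ only in an ending like _2 or _b are one class to them, and where a whole thing is asked for, a point or a joint stands for the part that bears it (a point fixed in the world has none). Each returns a list of dicts, best first, with "p" (0 to 1); they miss things now and then, are a little off and sometimes report something else, mostly with a low value. They report only what shows in the picture. A call takes as long as a camera call. They do not tell look-alikes from the thing itself.
- regions_of(camera, name): "pixels" (400x640 bool, what is visible of it) and "bbox" ([left, top, right, bottom] in pixels, round what is visible of it).
- pinpoint(camera, name): "location" ([column, row] in pixels: a listed point, or the origin of a listed thing).
The state is a dict: "t": time; "q": joint angles; "qd": joint speeds; "joint_efforts": joint torques, N m; "eef_pos": TCP position; "ee_rot": TCP orientation; "force": force on the tool from outside, world axes, zero at the start; "moment": the same for the moment, N m; "width": finger opening in m.
Only numpy, scipy, OpenCV 4.12 (cv2) and the standard library are available. Lean on these libraries where they do the work, as an engineer would, in place of code of your own. Each camera call takes 0.05 s, during which the arm holds its last target. There are 200 camera calls.

## Working session

There is one attempt and no reset: what is moved stays moved. The work goes in short steps, Python scripts to look and compute and a shell command to move; the robot and the scene stay as the last step left them, time stands still between calls to the robot, and variables do not carry over. Pictures are saved under pics/ and viewed, about 8 in all and at most 12, crops included, and the job is handed in when it is done.

```bash
mkdir -p pics
cat > h.py <<'E'
import numpy as np, cv2
from station import telemetry, grab_frame, arm, regions_of, pinpoint
def ray(f,px,z):
    d=np.array([(px[0]-f["cx"])/f["fx"],(px[1]-f["cy"])/f["fy"],1.]); R=np.array(f["R"]); c=-R.T@np.array(f["t"]); d=R.T@d
    return c+d*(z-c[2])/d[2]
def proj(f,X):
    c=np.array(f["R"])@np.array(X)+np.array(f["t"]); return np.array([f["fx"]*c[0]/c[2]+f["cx"],f["fy"]*c[1]/c[2]+f["cy"]])
S=np.array([[-85,0],[-59.2,-24.5],[-25.8,-24.5],[0,0],[25.8,24.5],[59.2,24.5],[85,0]])/1000
E
python3 - <<'E'
from h import *
for n in("top","side"):
    f=grab_frame(n); cv2.imwrite(f"pics/{n}0.png",f["pixels"][:,:,::-1])
    for k in ["plaque_mid"]+[f"seam{i}" for i in range(7)]:
        for r in pinpoint(n,k)[:2]: print(n,k,np.round(r["location"]),round(r["p"],2),np.round(ray(f,r["location"],.077),3))
    for k,z in (("cup",.077),("jar_lid",.077),("platform_top",.068),("jar",0),("glaze_pot",0)):
        for r in pinpoint(n,k)[:2]: print(n,k,np.round(r["location"]),round(r["p"],2),np.round(ray(f,r["location"],z),3))
s=telemetry.get_state(); print(s)
E
```

```text
top plaque_mid [356. 168.] 0.67 [ 0.566 -0.088  0.077]
top seam0 [324. 174.] 0.77 [ 0.549 -0.006  0.077]
top seam0 [360. 158.] 0.75 [ 0.591 -0.099  0.077]
top seam1 [324. 174.] 0.77 [ 0.549 -0.006  0.077]
top seam1 [360. 158.] 0.75 [ 0.591 -0.099  0.077]
top seam2 [324. 174.] 0.77 [ 0.549 -0.006  0.077]
top seam2 [360. 158.] 0.75 [ 0.591 -0.099  0.077]
top seam3 [324. 174.] 0.77 [ 0.549 -0.006  0.077]
top seam3 [360. 158.] 0.75 [ 0.591 -0.099  0.077]
top seam4 [324. 174.] 0.77 [ 0.549 -0.006  0.077]
top seam4 [360. 158.] 0.75 [ 0.591 -0.099  0.077]
top seam5 [324. 174.] 0.77 [ 0.549 -0.006  0.077]
top seam5 [360. 158.] 0.75 [ 0.591 -0.099  0.077]
top seam6 [324. 174.] 0.77 [ 0.549 -0.006  0.077]
top seam6 [360. 158.] 0.75 [ 0.591 -0.099  0.077]
top cup [369. 188.] 0.84 [ 0.515 -0.12   0.077]
top cup [320. 173.] 0.55 [0.552 0.004 0.077]
top jar_lid [336. 149.] 0.65 [ 0.613 -0.037  0.077]
top jar [192. 189.] 0.74 [0.52  0.349 0.   ]
top glaze_pot [209. 135.] 0.81 [0.67  0.309 0.   ]
top glaze_pot [354. 168.] 0.58 [ 0.579 -0.09   0.   ]
side plaque_mid [358. 214.] 0.91 [ 0.56  -0.084  0
[... 1102 characters left out ...]
[374. 215.] 0.52 [0.654 0.011 0.   ]
{'t': 1.4, 'q': array([ 1.51005347e+00,  3.58608608e-01,  1.19136457e-02,  4.98665037e-05,
       -1.22413560e+00, -2.88059244e-01]), 'qd': array([ 4.96026144e-04, -1.37203517e-03, -1.84969419e-05, -1.47213437e-04,
        7.39218811e-04,  1.34684046e-03]), 'joint_efforts': array([-8.20814948e-04, -5.82387185e+01,  2.93300021e+01,  7.00275287e+00,
        1.23355718e-02, -7.76391687e-06]), 'eef_pos': array([0.2307496 , 0.63431316, 0.22657062]), 'ee_rot': array([-3.14153796e+00, -1.94995969e-05, -1.91958148e+00]), 'force': array([-0.01887221,  0.39146109, -0.51380701]), 'moment': array([ 0.0084342 ,  0.03266127, -0.03508909]), 'width': 0.08777066476984137}
```

Run:
```python
import cv2,numpy as np
t=cv2.imread("pics/top0.png"); s=cv2.imread("pics/side0.png")
cv2.imwrite("pics/a1.png",cv2.resize(t[110:230,270:430],(800,600),interpolation=cv2.INTER_CUBIC))
cv2.imwrite("pics/a2.png",np.vstack([cv2.resize(t[60:330,140:540],(444,300)),cv2.resize(s[100:330,180:520],(444,300))]))
```

```text
(no output)
```

View pics/a1.png

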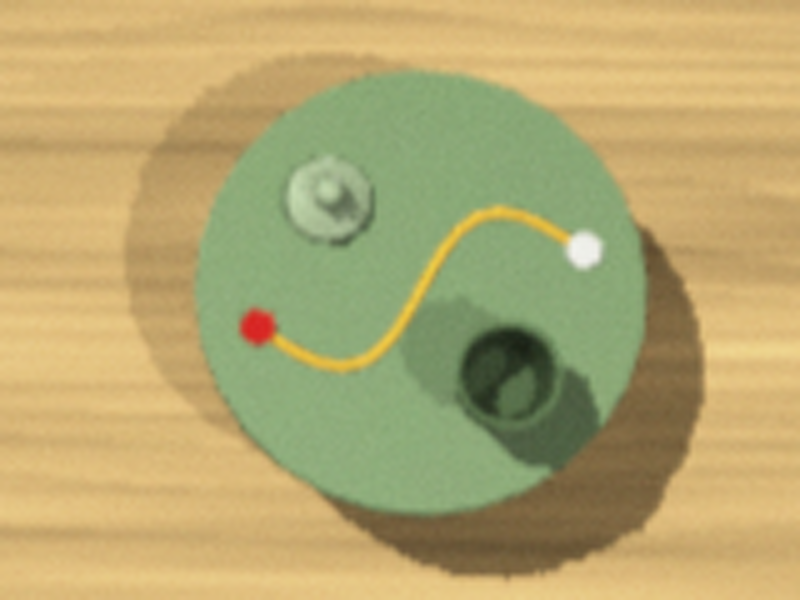

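View pics/a2.png

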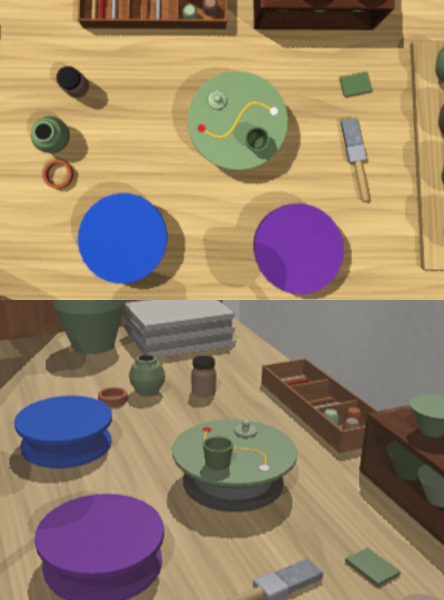

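The plaque is the only green disc, at top-view px (354,168). The blue disc (about 250,275) and purple disc (about 410,285) are bare look-alikes, so I leave them alone. In the top view, the white dot is at (386.6,160) and the red dot at (321.6,175.6). The cup lies below the seam and the lid above it.

Run:
```python
from h import *
from scipy.optimize import least_squares
F={n:grab_frame(n) for n in("top","side")}
obs=[]
for n,boxes in(("top",{"w":(386,160),"r":(322,175)}),("side",{"w":(383,229),"r":(338,200)})):
    im=F[n]["pixels"].astype(int)
    for k,(u,v) in boxes.items():
        p=im[v-15:v+15,u-15:u+15]; m=(p.min(2)>175) if k=="w" else (p[:,:,0]>p[:,:,1]+70)&(p[:,:,0]>p[:,:,2]+60)&(p[:,:,1]<90)
        nl,l,st,c=cv2.connectedComponentsWithStats(m.astype(np.uint8)); 
        if nl<2: print(n,k,"none");continue
        i=1+np.argmax(st[1:,4]); px=c[i]+[u-15,v-15]; X=ray(F[n],px,.077); print(n,k,px,st[i,4],X); obs.append((n,k,px))
T={k:np.mean([ray(F[n],p,.077)[:2] for n,kk,p in obs if kk==k],0) for k in"wr"}
d=T["r"]-T["w"]; yaw=np.arctan2(d[1],d[0]); c=(T["w"]+T["r"])/2
print("len",np.linalg.norm(d),"c",c,"yaw",np.degrees(yaw))
R=np.array([[np.cos(yaw),-np.sin(yaw)],[np.sin(yaw),np.cos(yaw)]]); W=S@R.T+c; np.save("W.npy",W); print(np.round(W,4))
for nm,ctr,z in(("cup",(371.5,185),.115),("lid",(335.5,149.5),.087)):
    X=ray(F["top"],ctr,z)[:2]; print(nm,X,np.round(np.linalg.norm(W-X,axis=1),3))
im=F["top"]["pixels"][:,:,::-1].copy(); im=cv2.resize(im[110:230,270:430],(800,600))
for w in W: cv2.circle(im,tuple(int(a) for a in (proj(F["top"],[*w,.077])-[270,110]+.5)*5),4,(255,0,255),-1)
cv2.imwrite("pics/a3.png",im)
```

```text
top w [386.23684211 159.65789474] 38 [ 0.58663048 -0.16429303  0.077     ]
top r [321.18181818 175.        ] 33 [0.54635124 0.00055665 0.077     ]
side w [381.95833333 228.375     ] 24 [ 0.58497915 -0.16455392  0.077     ]
side r [338.21428571 198.78571429] 14 [5.44080805e-01 2.30534769e-04 7.70000000e-02]
len 0.16974131845209836 c [ 0.56551042 -0.08201494] yaw 103.83469511039964
[[ 5.858e-01 -1.645e-01]
 [ 6.035e-01 -1.336e-01]
 [ 5.955e-01 -1.012e-01]
 [ 5.655e-01 -8.200e-02]
 [ 5.356e-01 -6.280e-02]
 [ 5.276e-01 -3.040e-02]
 [ 5.452e-01  5.000e-04]]
cup [ 0.51590577 -0.12136589] [0.082 0.088 0.082 0.063 0.062 0.092 0.125]
lid [ 0.60989185 -0.03517185] [0.132 0.099 0.068 0.065 0.079 0.082 0.074]
```

View pics/a3.png

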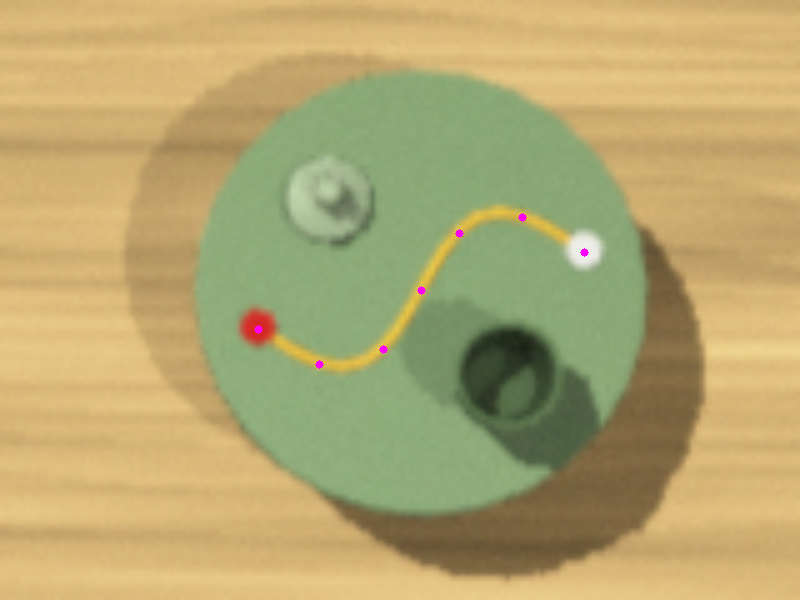

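The model points lie on the seam in the overlay, to within 1–2 mm. I'll shut the gripper, turn the jaws across the line between the cup and the lid (yaw 145°), and go above the white dot.

```bash
python3 -m inch '0 2 -5 0 0 0 -7; 0 4.5 -10 0 0 0 -14; 0 7 -15 0 0 0 -21; 0 9 -20 0 0 0 -28; 0 11 -25 0 0 0 -35; 0 13 -30 0 0 0 -42; 0 15.5 -35 0 0 0 -49; 0 17.5 -40 0 0 0 -56; 0 20 -45 0 0 0 -63; 0 22 -50 0 0 0 -70; 0 24.5 -55 0 0 0 -77; 0 26.5 -60 0 0 0 -84' 5
```

```text
t: 3.0
eef_pos: [0.4965, 0.0326, 0.227]
ee_rot: [3.141, 0.001, 2.894]
force: [0.8, 1.1, -0.4]
width: 0.0005
```

```bash
python3 -m inch '0 2.2 -5 0 0 0 -6; 0 4.5 -10 0 0 0 -11; 0 6.7 -15 0 0 0 -16; 0 8.9 -19.7 0 0 0 -21; 0 8.9 -19.7 -3 0 0 -21; 0 8.9 -19.7 -6 0 0 -21; 0 8.9 -19.7 -9 0 0 -21; 0 8.9 -19.7 -11.7 0 0 -21; 0 8.9 -19.7 -12.7 0 0 -21; 0 8.9 -19.7 -12.7 0 0 -21; 0 8.9 -19.7 -12.7 0 0 -21'
python3 - <<'E'
from h import *
W=np.load("W.npy")
ims=[]
for n in("top","side"):
    f=grab_frame(n); u,v=proj(f,[*W[0],.09]).astype(int)
    ims.append(cv2.resize(f["pixels"][v-60:v+60,u-50:u+50,::-1],(400,480),interpolation=cv2.INTER_CUBIC))
cv2.imwrite("pics/b1.png",np.hstack(ims)); s=telemetry.get_state(); print(s["t"],s["eef_pos"],s["force"],s["ee_rot"])
E
```

```text
t: 4.38
eef_pos: [0.5863, -0.1644, 0.1013]
ee_rot: [3.14, 0.003, 2.527]
force: [0.2, 0.1, 0.3]
width: 0.0006
4.475 [ 0.58620043 -0.16437033  0.10121097] [-0.17186561 -0.42613491  0.3020759 ] [3.13991756e+00 2.59775634e-03 2.52735171e+00]
```

View pics/b1.png

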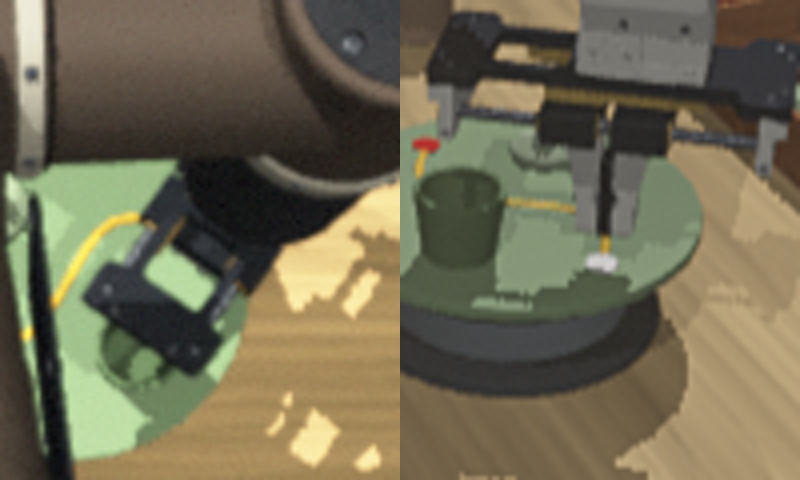

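The side view puts the fingertips right above the white dot, with the cup and lid well clear. Next I descend gently.

```bash
python3 -m inch '0 0 0 -0.8 0 0 0; 0 0 0 -1.5 0 0 0; 0 0 0 -1.9 0 0 0; 0 0 0 -2.1 0 0 0; 0 0 0 -2.3 0 0 0; 0 0 0 -2.4 0 0 0; 0 0 0 -2.4 0 0 0'
```

```text
t: 5.35
eef_pos: [0.5862, -0.1644, 0.0774]
ee_rot: [3.14, 0.003, 2.527]
force: [-0.7, -0.1, 0.9]
width: 0.0007
```

```bash
python3 -m inch '0 0 0 -0.1 0 0 0; 0 0 0 -0.2 0 0 0; 0 0 0 -0.3 0 0 0; 0 0 0 -0.3 0 0 0'
```

```text
t: 5.85
eef_pos: [0.5863, -0.1644, 0.0745]
ee_rot: [3.14, 0.003, 2.527]
force: [-2.7, 1.1, 4.0]
width: 0.0004
```

```bash
python3 -m inch '0 0.5 0.7 0 0 0 0; 0 0.95 1.5 0 0 0 0; 0 1.4 2.3 0 0 0 0; 0 1.7 3.1 0 0 0 0; 0 1.8 3.9 0 0 0 0; 0 1.75 4.8 0 0 0 0; 0 1.4 5.6 0 0 0 0; 0 0.9 6.3 0 0 0 0; 0 0.9 6.3 0 0 0 0'
python3 -c "
from h import *
W=np.load('W.npy');s=telemetry.get_state();print(s['t'],s['force'],(W-s['eef_pos'][:2])*100)"
```

```text
t: 6.98
eef_pos: [0.5949, -0.1002, 0.0746]
ee_rot: [3.139, 0.002, 2.528]
force: [0.4, 3.3, 4.3]
width: 0.0006
6.975 [0.36378756 3.34941992 4.34728283] [[-0.90558948 -6.43762687]
 [ 0.85640177 -3.34662593]
 [ 0.05773603 -0.10352047]
 [-2.93812204  1.81578523]
 [-5.93398012  3.73509093]
 [-6.73264586  6.9781964 ]
 [-4.97065461 10.06919734]]
```

Run:
```python
from h import *
W=np.load("W.npy"); f=grab_frame("side"); cv2.imwrite("pics/c.png",f["pixels"][:,:,::-1])
im=f["pixels"].astype(int)
for k,(u,v) in {"w":(383,229),"r":(338,200)}.items():
    p=im[v-15:v+15,u-15:u+15]; m=(p.min(2)>175) if k=="w" else (p[:,:,0]>p[:,:,1]+70)&(p[:,:,0]>p[:,:,2]+60)&(p[:,:,1]<90)
    nl,l,st,c=cv2.connectedComponentsWithStats(m.astype(np.uint8))
    if nl>1: i=1+np.argmax(st[1:,4]); print(k,c[i]+[u-15,v-15],st[i,4],ray(f,c[i]+[u-15,v-15],.0745))
s=telemetry.get_state();print(s['t'],s['force'])
cv2.imwrite("pics/c1.png",cv2.resize(f["pixels"][140:290,270:470,::-1],(800,600)))
```

```text
r [338.21428571 199.78571429] 14 [ 5.43833649e-01 -4.30979409e-04  7.45000000e-02]
7.025 [0.02573373 2.27994434 4.18331422]
```

View pics/c1.png

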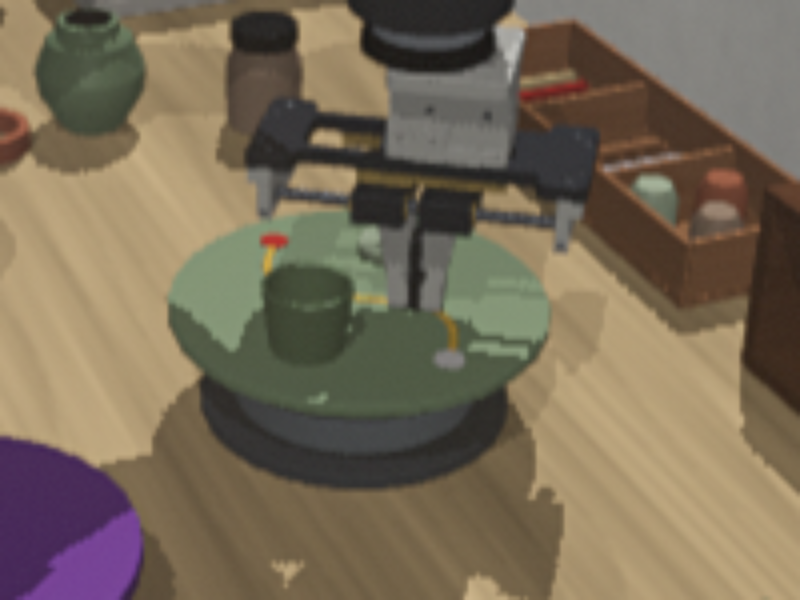

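The plaque hasn't moved (red dot within 1 mm of its first fix), the cup and lid stand as before, and contact is about 4 N. I carry on along the seam.

```bash
python3 -m inch '0 -0.7 0.6 0 0 0 0; 0 -1.5 1.1 0 0 0 0; 0 -2.2 1.4 0 0 0 0; 0 -2.9 1.8 0 0 0 0; 0 -3.7 2.2 0 0 0 0; 0 -4.5 2.6 0 0 0 0; 0 -5.3 3.1 0 0 0 0; 0 -5.9 3.7 0 0 0 0; 0 -6.4 4.4 0 0 0 0; 0 -6.8 5.2 0 0 0 0; 0 -6.8 6.1 0 0 0 0; 0 -6.7 7 0 0 0 0'
python3 -c "
from h import *
W=np.load('W.npy');s=telemetry.get_state();print(s['t'],s['force'],(W[4:]-s['eef_pos'][:2])*100)"
```

```text
t: 8.52
eef_pos: [0.5272, -0.03, 0.0742]
ee_rot: [3.14, 0.001, 2.528]
force: [-1.2, -3.1, 4.0]
width: 0.0004
8.525 [-1.23379135 -3.08229497  4.01554918] [[ 0.83050901 -3.28636846]
 [ 0.03184327 -0.043263  ]
 [ 1.79383452  3.04773794]]
```

```bash
python3 -m inch '0 0.3 0.8 0 0 0 0; 0 0.8 1.5 0 0 0 0; 0 1.3 2.3 0 0 0 0; 0 1.8 3 0 0 0 0; 0 1.8 3 0 0 0 0; 0 1.8 3 0 0 0 0'
python3 -c "
from h import *
W=np.load('W.npy');s=telemetry.get_state();print(s['t'],s['force'],(W[6]-s['eef_pos'][:2])*100)"
```

```text
t: 9.28
eef_pos: [0.5462, 0.0009, 0.0745]
ee_rot: [3.138, 0.002, 2.528]
force: [0.1, 2.4, 4.4]
width: 0.0004
9.275 [0.06976806 2.40418198 4.38888882] [-0.09981423 -0.03712577]
```

```bash
python3 -m inch '0 0 0 0.5 0 0 0; 0 0 0 2 0 0 0; 0 0 0 5 0 0 0; 0 0 0 10 0 0 0; 0 0 0 15 0 0 0; 0 -1 5 17 0 0 0; 0 -3 10 17 0 0 0; 0 -5 15 17 0 0 0; 0 -7 20 17 0 0 0; 0 -9 25 17 0 0 0; 0 -9 25 17 0 0 0; 0 -9 25 17 0 0 0'
python3 - <<'E'
from h import *
f=grab_frame("top"); g=grab_frame("side")
cv2.imwrite("pics/d1.png",np.vstack([cv2.resize(f["pixels"][60:330,140:540],(444,300)),cv2.resize(g["pixels"][100:330,180:520],(444,300))])[:,:,::-1])
for n,ff,b in(("top",f,{"w":(386,160),"r":(322,175)}),("side",g,{"w":(383,229),"r":(338,200)})):
  im=ff["pixels"].astype(int)
  for k,(u,v) in b.items():
    p=im[v-15:v+15,u-15:u+15]; m=(p.min(2)>175) if k=="w" else (p[:,:,0]>p[:,:,1]+70)&(p[:,:,0]>p[:,:,2]+60)&(p[:,:,1]<90)
    nl,l,st,c=cv2.connectedComponentsWithStats(m.astype(np.uint8))
    if nl>1: i=1+np.argmax(st[1:,4]); print(n,k,st[i,4],ray(ff,c[i]+[u-15,v-15],.077))
E
```

```text
t: 10.78
eef_pos: [0.4559, 0.2507, 0.245]
ee_rot: [3.138, 0.002, 2.529]
force: [-0.3, -0.7, -0.6]
width: 0.0005
top w 48 [ 0.5870407  -0.16480754  0.077     ]
top r 27 [0.54606599 0.0007339  0.077     ]
side w 24 [ 0.58497915 -0.16455392  0.077     ]
side r 14 [5.44080805e-01 2.30534769e-04 7.70000000e-02]
```

View pics/d1.png

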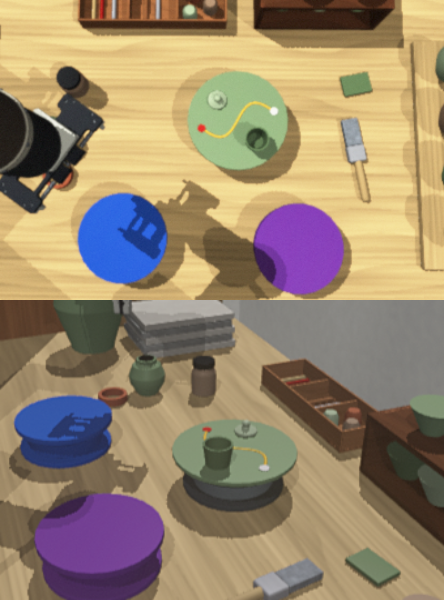

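The plaque and all the pieces are where they started, the platform is back up, and the hand is clear at z = 0.245 m. I'm handing the job in.

```bash
python3 -c "
from station import arm; print(arm.job_done())"
```

```text
the job is handed in; nothing more can be done
None
```

I ran the shut fingertips, pointing down, along the whole gold seam from the white dot through all seven points to the red dot. The hand then lifted off and moved clear, and I handed the job in at about 11 s.

- **Pressure:** every force reading during contact was about 4 N, with the platform pressed about 2.5 mm. I read the force at the white dot, points 2 and 5, and the red dot, but not continuously between them.
- **Position:** the fingers were within about 1–2 mm of the seam points where I checked. Sideways forces reached about 3 N in varying directions, so I checked with a picture mid-run. The plaque had not moved.
- **Final check:** in both cameras the white and red dots are within 1 mm of their starting positions, so the plaque is unmoved and the platform is back up. In the last picture the cup, lid and other pieces look undisturbed; I judged those by eye. In the top view the arm partly covers the jar and ring, but the side view shows them in place.

No check failed or disagreed. The hand-in reported no verdict.

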